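Park the rail trimmer's carriage

TASK

Park the rail trimmer: with a fingertip press the orange release button on the carriage right down, keep it down while you slide the carriage along the rail until it is fully home against the red end stop, and only then let the button come up and move clear. Do not let the button up on the way. Only press and push: grasp and lift nothing, and leave the loose things round the trimmer where they are.

Things in the scene. Friction and masses are not known exactly. Their poses are not given: they have to be found in the camera images.
- trimmer: rail trimmer fixed to the table: grey bed plate 140 x 440 mm, 13 mm high, with an aluminium rail along its y axis. Origin on the table under the middle of the rail; x across it, y along it. The red end stop (60 mm high) is at its +y end, a like black block at its -y end. The -x edge has a yellow scale; the carriage's black blade guard is on that side
- park_stop (a point): middle of the face of the red end stop, 47 mm above the table, that the carriage meets when home; the carriage slides towards it along the trimmer's +y
- carriage (a joint): slide of the grey and blue carriage along the rail, in m: 0 at the black end block, 0.26 fully home against the red stop. While the button is up, a sprung pawl locks it in a row of notches 8 mm apart (1 to 3 mm of play); with the button down it slides with about 1 N, plus 4 N per m/s. Drag it by friction on the button, or push with the fingertip against the inner face of the blue shoulder nearer the stop
- shoulder_inner (a point): middle of the upper edge of that inner face, on the blue shoulder nearer the stop, 84 mm above the table, 30 mm from the button's centre along the rail. The carriage is 110 mm long, 90 mm wide; a like shoulder is at its other end, and between the two lies a finger well 60 mm long, open at both sides, with the button in its middle. Moves with the carriage
- button_top (a point): centre of the flat top of the orange release button, 46 mm long (along the rail), 50 mm wide. Up, it is 70 mm above the table, 14 mm below the shoulders' tops and 12 mm above the grey deck round it. It travels with the carriage and sinks when pressed; when the carriage is home it is 56 mm short of park_stop along the rail
- release_button (a joint): how far the button is pressed, in m: 0 up (locked), 0.007 right down (solid stop). It starts to move at 3.6 N and takes 5.7 N right down; from 0.003 on the carriage is free. It springs up when let go
- tape_measure: loose yellow and black tape measure, 34 x 72 x 64 mm, standing beyond the trimmer's red end; origin under its middle. To be left alone
- marker_2: loose white and red marker, 17 x 131 x 18 mm, lying behind the trimmer; origin under its middle, length along its y. To be left alone
- spool_1: loose spool of red thread, diameter 43 mm, 58 mm high, standing beyond the trimmer's black end; origin under its middle. To be left alone
- chalk_2: loose blue piece of tailor's chalk, 42 x 49 x 8 mm, lying behind the trimmer; origin under its middle. To be left alone

How it is judged (in metres and radians):
On the way, in this order (a step that is already met when the one before it is completed fails the run):
1. the button is pressed down (at least 3 mm) before the carriage has moved 15 mm (value of joint release_button above 0.003 m and distance of button_top from where it was at the start of the episode below 0.015 m), for 0.1 s.
2. the carriage is home (within 4 mm of the red stop) with the button still down (at least 2 mm) (value of joint release_button above 0.002 m and value of joint carriage above 0.256 m), for 0.1 s.
At the end, for the whole second after the job is handed in: the carriage rests within 5 mm of the red stop, the button is up (less than 1 mm pressed), and the four loose things are within 20 mm of where they stood (value of joint carriage above 0.255 m and value of joint release_button below 0.001 m and velocity of joint carriage between -0.01 and 0.01 m/s and distance of each of tape_measure, marker_2, spool_1, chalk_2 from where it was at the start of the episode below 0.02 m); the robot touches nothing.
It fails at once if the button comes up (less than 1 mm pressed) when the carriage has moved more than 20 mm but is still more than 6 mm short of the red stop (value of joint release_button below 0.001 m and distance of button_top from where it was at the start of the episode above 0.02 m and value of joint carriage below 0.254 m).
It fails at once if a loose thing is lifted by 15 mm or pushed 20 mm (distance of any of tape_measure, marker_2, spool_1, chalk_2 from where it was at the start of the episode above 0.02 m or height (world z) of any of tape_measure, marker_2, spool_1, chalk_2 above 0.015 m).
It also fails if it takes over 35 s, if anything falls off the work surface, if the arm or the gripper's body presses on something with over 40 N, if the wrist force passes 120 N, or if a joint passes its speed limit or range.

ROBOT

A 6-joint arm with a two-finger parallel gripper is mounted at the origin on the work surface; the furniture and walls round the work are solid. World frame = base frame: x ahead of the robot, y to its left, z up, the work surface at z = 0. Lengths are in mm, angles in degrees, forces in N, time in s.
With the tool pointing down it reaches from about 300 to 850 mm from the base axis. Payload 4.2 kg.
Tool frame: the origin (TCP) lies between the finger pads; the fingertips stand 22 mm ahead of it and the grasp point (between the pads) lies 3 mm ahead of it (env.finger_overhang is the distance from the TCP to the fingertips, in mm); z points along the fingers, y is the line along which they close (so a half turn about z gives the same grasp; the last joint's range is limited). The gripper opens to 91 mm and grips with 3 to 60 N. Pads are 32 mm wide; open, the fingers measure 118 mm over their backs; the gripper's body (76 mm by 178 mm) begins 60 mm behind the grasp point.
Start: joints at [75.86, 18.312, 89.639, -0, 72.044, -1.146], TCP at [129.295, 560.289, 235.976] pointing down, gripper open.
Joint ranges: [-177.97, 177.97], [-48.28, 115.42], [12.27, 149.76], [-77.06, 257.06], [2.81, 150.46], [-146.56, 146.56]. Speed limits (degrees/s): [147.25, 147.25, 180, 180, 180, 180].

INTERFACE

Orientations are given as [roll, pitch, yaw] about the fixed x, y, z axes, in that order (R = Rz(yaw) Ry(pitch) Rx(roll)).
In Python, from workcell import state, cams, ticket, look_for, outline_of, env gives the robot as it stands.
- The arm moves only by the tool servo_tool, never from a script. Its argument "steps" is a list of rows, each a list of 3 entries, a list of its own where there are three numbers: the closure in counts, from 0 (fully open) to 255 (shut), then the shift along the tool's x, y, z in mm, then the turn, a rotation vector about the tool's x, y, z in rad. A call has exactly 10 rows; each row shifts and turns the commanded pose from where the row before left it, along the tool's axes as they then stand; what a row does not reach is not made up. A row lasts 1/10 s, in which the tool goes at most 50 mm and 8.59 degrees, less where a joint would pass 70% of its speed; a pose out of reach is approached as far as the arm can. A call with a gripper value outside its range is refused whole. The fingers move at their own pace and stop on an object; "squeeze" is the grip in N (left out, the last holds). Time passes only in rows, so rows that do not move let the fingers close, or fill a call up. It gives the time, the measured TCP pose, the force, the opening and the grip force at its end, in the units of the state.
- state(): the state, without advancing time (a new reading comes with each control period).
- cams.grab_frame(name): name is "scene" or "top" or "wrist"; returns a dict with "color" (480x640x3 uint8, red, green, blue), "z_map" (480x640 float32, mm along the optical axis (not along the pixel's ray), 0 where there is no reading), "fovy" (degrees; the focal length in pixels is half the picture's height over the tangent of half this angle, whatever the lens; pixels are square), "cx", "cy" (the principal point, pixels), "k1" (the pictures are not rectified: a ray, as slopes to the right and down, at radius r is drawn at 1 + k1 r^2 times it, then the intrinsics apply), "eye" and "rotation" of the camera in the world; the wrist camera has in their place "tool_from_camera" (4x4, takes a point from camera to tool coordinates, whose origin is the TCP and whose axes are the flange's). Camera axes: x right, y up, looking along -z (the intrinsics and any distortion apply to the point x, -y, -z); pixel columns grow to the right and rows downward; lengths in mm; the calibration is good to about 2 mm. A picture is of the moment at which its call begins: read the wrist's pose just before it.
- ticket.job_done(): hands the job in; it is judged then, once.
Trained networks look in a picture, given as the dict that the camera call returned (one of the last four; its "shot" number tells which), for a name from the list of things; names that differ only in an ending like _2 or _b are one class to them, and where a whole thing is asked for, a point or a joint stands for the part that bears it (a point fixed in the world has none). Each returns a list of dicts, best first, with "confidence" (0 to 1); they miss things now and then, are a little off and sometimes report something else, mostly with a low value. They report only what shows in the picture. A call takes as long as a camera call.
- look_for(picture, thing): "at" ([column, row] in pixels, amid what is visible of it).
- outline_of(picture, thing): "pixels" (480x640 bool, what is visible of it) and "at" ([column, row] in pixels, amid what is visible of it).
The state is a dict: "time_s": time; "qpos": joint angles; "qvel": joint speeds; "effort": joint torques, N m; "ee_pos": TCP position; "ee_rot": TCP orientation; "force": force on the tool from outside, world axes, zero at the start; "torque": the same for the moment, N m; "gripper_width": finger opening in mm; "gripper_force": force on a finger pad.
Only numpy, scipy, OpenCV 4.12 (cv2) and the standard library are available. Lean on these libraries where they do the work, as an engineer would, in place of code of your own. Each camera call takes 0.05 s, during which the arm holds its last target. There are 200 camera calls.

## Working session

There is one attempt and no reset: what is moved stays moved. The work goes in short steps, Python scripts to look and compute and a tool call to move; the robot and the scene stay as the last step left them, time stands still between calls to the robot, and variables do not carry over. Pictures are saved under pics/ and viewed, at most 10 in all, crops included, and the job is handed in when it is done.

Besides the shell and the picture viewer there is one more tool, called after "Call:" as name([rows], argument=value, ...), one row to a line, values as JSON. servo_tool: Moves the arm, as the interface text tells. Its arguments: {"type":"object","properties":{"steps":{"type":"array","items":{"type":"array"}},"squeeze":{"type":"number"}},"required":["steps"]}

```bash
mkdir -p pics; cat > h.py <<'E'
import numpy as np, cv2
from workcell import state, cams, ticket, look_for, outline_of, env
def world(p, uv):
    """pixels (N,2) -> world mm via z_map (fixed cameras)"""
    uv=np.atleast_2d(uv).astype(float); f=240/np.tan(np.radians(p["fovy"]/2))
    d=(uv-[p["cx"],p["cy"]])/f; s=d.copy()
    for _ in range(20): s=d/(1+p["k1"]*(s**2).sum(1,keepdims=True))
    z=p["z_map"][uv[:,1].round().astype(int),uv[:,0].round().astype(int)].astype(float)
    c=np.c_[s[:,0]*z,-s[:,1]*z,-z]
    W=c@np.array(p["rotation"]).T+np.array(p["eye"]); W[z==0]=np.nan
    return W
E
python3 - <<'E'
from h import *
print(state())
for n in ("top","scene"):
    p=cams.grab_frame(n); cv2.imwrite(f"pics/{n}0.png",p["color"][...,::-1])
    print(n,p["eye"],p["k1"],p["fovy"])
    for t in ["trimmer","park_stop","shoulder_inner","button_top","carriage","release_button","tape_measure","marker_2","spool_1","chalk_2"]:
        try:
            for r in look_for(p,t)[:2]: print(t,round(r["confidence"],2),np.round(r["at"]),world(p,[r["at"]])[0].round(1))
        except Exception as e: print(t,e)
E
```

```text
{'time_s': 0.0, 'qpos': array([ 7.58598690e+01,  1.83512051e+01,  8.97050054e+01, -6.60897166e-04,
        7.20430464e+01, -1.14569330e+00]), 'qvel': array([ 0.06156953,  0.0211525 , -0.05450684, -0.03757077, -0.02409412,
       -0.02209174]), 'effort': array([-5.26027288e-04, -4.12479186e+01, -2.31971133e+01,  7.27207004e-02,
        4.56814142e-02, -1.39945791e-04]), 'ee_pos': array([129.18237752, 559.8365397 , 235.1340998 ]), 'ee_rot': array([-1.79900750e+02, -1.35639618e-03,  1.67005765e+02]), 'force': array([-0.16085457, -1.06320598,  0.28477563]), 'torque': array([-0.01013976,  0.02275336, -0.0073149 ]), 'gripper_force': 0.0, 'gripper_width': 91.1352159409815}
top [ 411.02095246   58.31815255 1000.9999436 ] -0.0654853852758611 54.278265105367325
trimmer boolean index did not match indexed array along axis 0; size of axis is 3 but size of corresponding boolean axis is 1
park_stop boolean index did not match indexed array along axis 0; size of axis is 3 but size of corresponding boolean axis is 1
shoulder_inner boolean index did not match indexed array along axis 0; size of axis 
[... 1622 characters left out ...]
 of axis is 3 but size of corresponding boolean axis is 1
release_button boolean index did not match indexed array along axis 0; size of axis is 3 but size of corresponding boolean axis is 1
tape_measure boolean index did not match indexed array along axis 0; size of axis is 3 but size of corresponding boolean axis is 1
marker_2 boolean index did not match indexed array along axis 0; size of axis is 3 but size of corresponding boolean axis is 1
spool_1 boolean index did not match indexed array along axis 0; size of axis is 3 but size of corresponding boolean axis is 1
chalk_2 boolean index did not match indexed array along axis 0; size of axis is 3 but size of corresponding boolean axis is 1
```

```bash
sed -i 's/W=c@np.array(p\["rotation"\]).T/W=c@rot(p["rotation"]).T/' h.py; cat >> h.py <<'E'
from scipy.spatial.transform import Rotation
def rot(rpy): return Rotation.from_euler("xyz",np.ravel(rpy),degrees=True).as_matrix()
E
python3 - <<'E'
from h import *
for n in ("top","scene"):
    p=cams.grab_frame(n)
    print(n,p["rotation"],p["z_map"].shape)
    for t in ["trimmer","park_stop","shoulder_inner","button_top","carriage","release_button","tape_measure","marker_2","spool_1","chalk_2"]:
        for r in look_for(p,t)[:2]: print(t,round(r["confidence"],2),np.round(r["at"]),world(p,[r["at"]])[0].round(1))
E
```

```text
top [  6.54127835   0.3235411  -90.63143595] (480, 640)
trimmer 0.64 [367. 242.] [503.2 -13.7  83.6]
trimmer 0.53 [391. 250.] [487.3 -63.6  70.8]
park_stop 0.64 [369. 243.] [500.4 -18.2  85.2]
shoulder_inner 0.81 [391. 249.] [489.8 -63.8  69.7]
button_top 0.68 [392. 243.] [500.9 -66.   70.3]
carriage 0.84 [391. 248.] [490.4 -62.1  72. ]
release_button 0.59 [395. 245.] [496.3 -71.1  72.1]
release_button 0.51 [365. 239.] [514.4 -14.2  30.9]
tape_measure 0.89 [233. 208.] [576.9 255.6  62.8]
marker_2 0.62 [330. 165.] [676.9  56.9  15.7]
spool_1 0.65 [477. 296.] [ 394.1 -234.3   61.3]
chalk_2 0.89 [388. 198.] [604.2 -68.2   9.4]
scene [ 47.24123583   0.56072845 -63.88349619] (480, 640)
trimmer 0.6 [355. 260.] [467.2 -53.5  56.9]
trimmer 0.45 [346. 214.] [668.5  60.4   8. ]
park_stop 0.62 [354. 260.] [467.7 -51.2  54.7]
park_stop 0.42 [365. 248.] [500.7 -64.5  70.3]
shoulder_inner 0.55 [364. 256.] [474.5 -74.6  70.8]
shoulder_inner 0.55 [421. 315.] [ 379.9 -251.1   48.7]
button_top 0.48 [365. 252.] [489.2 -71.1  70.6]
carriage 0.95 [365. 256.] [477.6 -74.1  70.5]
release_button 0.76 [363. 254.] [481.1 -69.2  70.1]
tape_measure 0.87 [270. 204.] [575.1 250.9  45.9]
marker_2 0.58 [347. 214.] [665.8  54.1  12.6]
marker_2 0.25 [364. 247.] [504.1 -61.2  70.8]
spool_1 0.9 [421. 314.] [ 375.2 -251.    55.4]
chalk_2 0.61 [381. 242.] [602.2 -73.6  11.1]
```

View pics/top0.png

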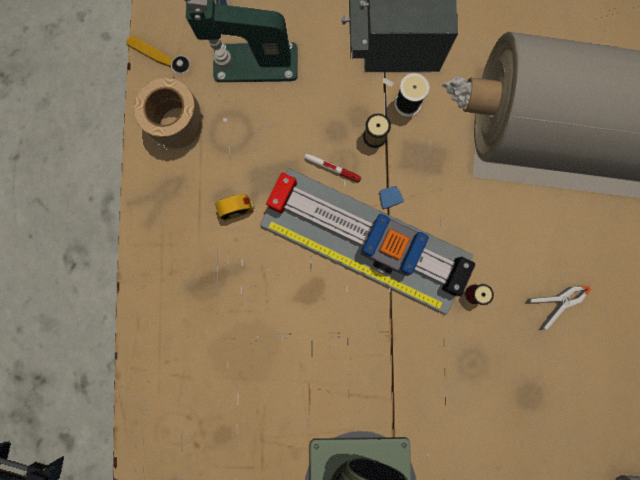

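View pics/scene0.png

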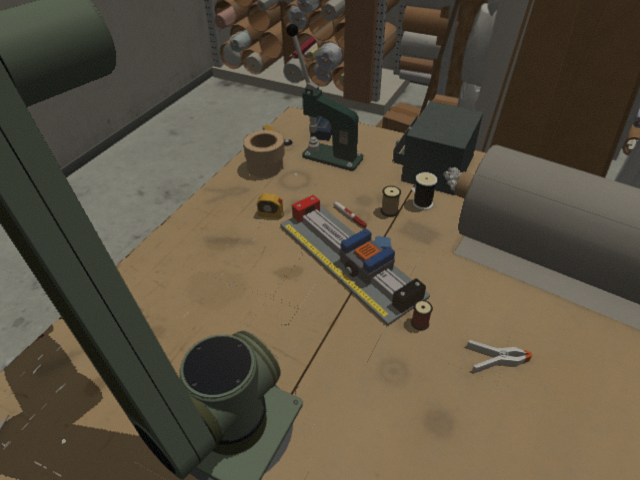

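```bash
python3 - <<'E'
from h import *
P=[]
for n in ("top","scene"):
    p=cams.grab_frame(n); v,u=np.mgrid[:480,:640]
    W=world(p,np.c_[u.ravel(),v.ravel()]); H=cv2.cvtColor(p["color"],cv2.COLOR_RGB2HSV).reshape(-1,3).astype(int)
    near=(abs(W[:,0]-510)<160)&(abs(W[:,1]-0)<215)
    def m(h0,h1,s,vv,z0,z1): return W[near&(H[:,0]>=h0)&(H[:,0]<=h1)&(H[:,1]>s)&(H[:,2]>vv)&(W[:,2]>z0)&(W[:,2]<z1)]
    o=m(4,16,150,90,64,76); b=m(100,125,100,40,79,90); y=m(22,34,130,90,5,22); r=np.r_[m(170,180,150,60,54,66),m(0,4,150,60,54,66)]
    e=W[near&(H[:,2]<75)&(W[:,2]>54)&(W[:,2]<66)&(W[:,1]<-125)]
    mid=lambda q:(q.min(0)+q.max(0))/2
    print(n,"orange",len(o),o.mean(0).round(1),"blue",len(b),b.mean(0).round(1),"yellow",len(y),y.mean(0).round(1),"red",len(r),r.mean(0).round(1),"blk",len(e),e.mean(0).round(1))
    for q in (y,):
        (c,s,a)=cv2.minAreaRect(q[:,:2].astype(np.float32)); w=np.linalg.svd(q[:,:2]-q[:,:2].mean(0))[2][0] ; print("ydir",w*np.sign(w[1]),s,c)
    d=w*np.sign(w[1]); nrm=np.array([d[1],-d[0]])
    for nm,q in (("o",o),("b",b),("r",r),("e",e),("y",y)):
        a=q[:,:2]@d; x=q[:,:2]@nrm; print(nm,"along",np.percentile(a,[1,50,99]).round(1),"across",np.percentile(x,[1,50,99]).round(1))
    a=b[:,:2]@d; mm=o[:,:2].mean(0)@d
    print("shoulders",np.percentile(a[a>mm],[2,98]),np.percentile(a[a<mm],[2,98]))
E
```

```text
top orange 542 [499.1 -70.1  69.7] blue 979 [498.7 -69.5  83.5] yellow 1243 [461.7   6.3  13.6] red 542 [611.  158.1  59.7] blk 474 [ 429.6 -198.6   59.2]
ydir [0.44149316 0.89726462] (399.93572998046875, 14.677825927734375) (461.7330017089844, 6.75018310546875)
o along [135.2 157.6 179.3] across [454.8 478.9 503.1]
b along [103.9 127.7 211.4] across [437.4 477.9 519.8]
r along [395.8 410.9 428.5] across [441.7 478.4 514.8]
e along [-8.2 13.1 25.1] across [441.5 471.7 514.7]
y along [ 15.2 209.1 405.9] across [404.7 411.4 418.4]
shoulders [188.37424167 211.44045359] [103.88883298 126.94340434]
scene orange 240 [497.5 -70.4  70. ] blue 383 [494.7 -75.   83.4] yellow 604 [453.4  -9.5  13.8] red 194 [607.  156.3  59.6] blk 290 [ 430.5 -194.4   59.3]
ydir [0.44134681 0.89733661] (401.1717529296875, 18.19593048095703) (461.6996154785156, 7.5706329345703125)
o along [135.1 156.5 178.4] across [454.7 477.1 501.4]
b along [101.8 121.6 206.2] across [437.8 476.7 517.1]
r along [392.7 407.2 426.1] across [442.7 475.2 513.3]
e along [-10.   11.3 104.1] across [441.2 469.7 516.9]
y along [ 13.3 184.6 403.5] across [403.8 410.9 419.3]
shoulders [187.19381074 206.21111655] [101.8472424  122.96924488]
```

Call:
servo_tool([
  [255,[0,0,0],[0,0,0.115]],
  [255,[0,0,0],[0,0,0.115]],
  [255,[-34,-21.6,0],[0,0,0]],
  [255,[-34,-21.6,0],[0,0,0]],
  [255,[-34,-21.6,0],[0,0,0]],
  [255,[-34,-21.6,0],[0,0,0]],
  [255,[-34,-21.6,0],[0,0,0]],
  [255,[-34,-21.6,0],[0,0,0]],
  [255,[-34,-21.6,0],[0,0,0]],
  [255,[-34,-21.6,0],[0,0,0]],
], squeeze=30)

```text
time_s: 3.3
ee_pos: [297.8, 283.8, 236.2]
ee_rot: [180.0, 0.0, 153.9]
force: [1.5, 0.5, 0.2]
gripper_width: 14.2
gripper_force: 0.0
```

Call:
servo_tool([
  [255,[-36,-23,0],[0,0,0]],
  [255,[-36,-23,0],[0,0,0]],
  [255,[-36,-23,0],[0,0,0]],
  [255,[-36,-23,0],[0,0,0]],
  [255,[-36,-23,0],[0,0,0]],
  [255,[-36,-23,0],[0,0,0]],
  [255,[-36,-23,0],[0,0,0]],
  [255,[-36,-23,0],[0,0,0]],
  [255,[-36,-23,0],[0,0,0]],
  [255,[0,0,0],[0,0,0]],
])

```text
time_s: 4.3
ee_pos: [499.1, -47.2, 235.8]
ee_rot: [-180.0, 0.1, 153.6]
force: [-0.3, 0.9, 0.3]
gripper_width: 0.3
gripper_force: 0.0
```

```bash
cat > goto.py <<'E'
from h import *
import sys
s=state(); R=rot(s["ee_rot"]); t=np.array([float(a) for a in sys.argv[1:4]])
d=np.array([.4414,.8973,0]); 
print(s["time_s"],s["ee_pos"].round(1),s["ee_rot"].round(2),s["force"].round(1),s["gripper_width"].round(1),"along",(s["ee_pos"]@d).round(1),"across",(s["ee_pos"]@[.8973,-.4414,0]).round(1))
print("shift",(R.T@(t-s["ee_pos"])).round(1), "y axis",R[:,1].round(3))
E
python3 goto.py 504.3 -59.2 117
```

```text
Traceback (most recent call last):
  File "goto.py", line 5, in <module>
    print(s["time_s"],s["ee_pos"].round(1),s["ee_rot"].round(2),s["force"].round(1),s["gripper_width"].round(1),"along",(s["ee_pos"]@d).round(1),"across",(s["ee_pos"]@[.8973,-.4414,0]).round(1))
                                                                                    ^^^^^^^^^^^^^^^^^^^^^^^^
AttributeError: 'float' object has no attribute 'round'
```

Call:
servo_tool([
  [255,[-5,-4.2,0],[0,0,0]],
  [255,[-5,-4.2,0],[0,0,0]],
  [255,[0,0,17],[0,0,0]],
  [255,[0,0,17],[0,0,0]],
  [255,[0,0,17],[0,0,0]],
  [255,[0,0,17],[0,0,0]],
  [255,[0,0,17],[0,0,0]],
  [255,[0,0,17],[0,0,0]],
  [255,[0,0,14],[0,0,0]],
  [255,[0,0,0],[0,0,0]],
])

```text
time_s: 5.3
ee_pos: [500.3, -54.3, 118.5]
ee_rot: [-179.9, -0.2, 153.9]
force: [-0.6, 0.4, 0.2]
gripper_width: 0.6
gripper_force: 0.0
```

```bash
sed -i 's/s\["gripper_width"\].round(1)/round(s["gripper_width"],1)/' goto.py; python3 goto.py 504.3 -59.2 98
python3 - <<'E'
from h import *
a=cams.grab_frame("scene"); b=cams.grab_frame("wrist")
A=cv2.resize(a["color"][190:310,300:460],(640,480),interpolation=cv2.INTER_CUBIC)
cv2.imwrite("pics/c1.png",cv2.resize(np.hstack([A,b["color"]]),(800,300))[...,::-1])
E
```

```text
5.3 [500.3 -54.3 118.5] [-179.94   -0.22  153.92] [-0.6  0.4  0.2] 0.6 along 172.1 across 472.9
shift [-5.8 -2.6 20.5] y axis [ 0.44   0.898 -0.001]
```

View pics/c1.png

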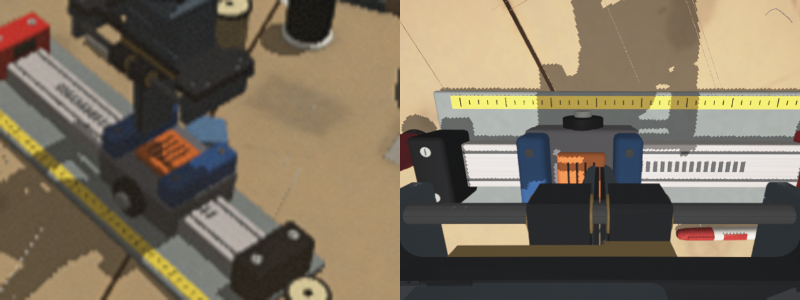

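Call:
servo_tool([
  [255,[-4.5,-3.5,0],[0,0,0]],
  [255,[0,0,0],[0,0,0]],
  [255,[0,0,7],[0,0,0]],
  [255,[0,0,7],[0,0,0]],
  [255,[0,0,7],[0,0,0]],
  [255,[0,0,3],[0,0,0]],
  [255,[0,0,2],[0,0,0]],
  [255,[0,0,2],[0,0,0]],
  [255,[0,0,0],[0,0,0]],
  [255,[0,0,0],[0,0,0]],
])

```text
time_s: 6.4
ee_pos: [504.4, -60.5, 92.3]
ee_rot: [180.0, 0.0, 153.8]
force: [-1.1, 0.1, 2.3]
gripper_width: 0.6
gripper_force: 1.4
```

```bash
python3 goto.py 504.3 -59.2 85
```

```text
6.4 [504.4 -60.5  92.3] [179.99   0.   153.83] [-1.1  0.1  2.3] 0.6 along 168.4 across 479.3
shift [0.7 1.1 7.3] y axis [0.441 0.897 0.   ]
```

Call:
servo_tool([
  [255,[0,0,1.5],[0,0,0]],
  [255,[0,0,1.5],[0,0,0]],
  [255,[0,0,1.5],[0,0,0]],
  [255,[0,0,1],[0,0,0]],
  [255,[0,0,1],[0,0,0]],
  [255,[0,0,1],[0,0,0]],
  [255,[0,0,0.5],[0,0,0]],
  [255,[0,0,0],[0,0,0]],
  [255,[0,0,0],[0,0,0]],
  [255,[0,0,0],[0,0,0]],
])

```text
time_s: 7.4
ee_pos: [504.6, -60.4, 85.2]
ee_rot: [180.0, 0.0, 153.8]
force: [-3.8, 2.0, 14.4]
gripper_width: 0.4
gripper_force: 6.8
```

Call:
servo_tool([
  [255,[0,1,0],[0,0,0]],
  [255,[0,2,0],[0,0,0]],
  [255,[0,4,0],[0,0,0]],
  [255,[0,6,0],[0,0,0]],
  [255,[0,6,0],[0,0,0]],
  [255,[0,6,0],[0,0,0]],
  [255,[0,6,0],[0,0,0]],
  [255,[0,4,0],[0,0,0]],
  [255,[0,2,0],[0,0,0]],
  [255,[0,0,0],[0,0,0]],
])

```text
time_s: 8.4
ee_pos: [521.2, -26.7, 85.2]
ee_rot: [179.9, 0.0, 153.8]
force: [-3.1, 2.2, 13.7]
gripper_width: 0.2
gripper_force: 6.5
```

```bash
python3 goto.py 504.3 -59.2 85; python3 - <<'E'
from h import *
a=cams.grab_frame("scene")
cv2.imwrite("pics/c2.png",cv2.resize(a["color"][160:310,280:480],(640,480),interpolation=cv2.INTER_CUBIC)[...,::-1])
E
```

```text
8.4 [521.2 -26.7  85.2] [1.7993e+02 4.0000e-02 1.5382e+02] [-3.1  2.2 13.7] 0.2 along 206.1 across 479.4
shift [  0.8 -36.6   0.1] y axis [0.441 0.897 0.001]
```

View pics/c2.png

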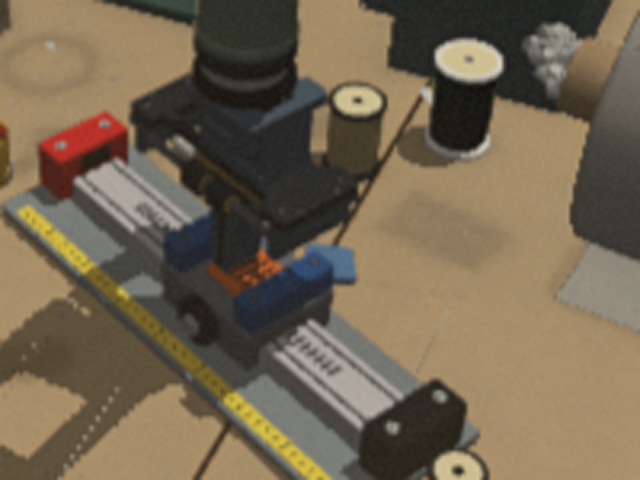

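Call:
servo_tool([
  [255,[0,4,0],[0,0,0]],
  [255,[0,8,0],[0,0,0]],
  [255,[0,10,0],[0,0,0]],
  [255,[0,10,0],[0,0,0]],
  [255,[0,10,0],[0,0,0]],
  [255,[0,10,0],[0,0,0]],
  [255,[0,10,0],[0,0,0]],
  [255,[0,10,0],[0,0,0]],
  [255,[0,6,0],[0,0,0]],
  [255,[0,2,0],[0,0,0]],
])

```text
time_s: 9.45
ee_pos: [556.6, 45.4, 85.2]
ee_rot: [179.9, 0.0, 153.8]
force: [-3.7, 0.2, 11.9]
gripper_width: 0.4
gripper_force: 6.1
```

```bash
python3 goto.py 504.3 -59.2 85
```

```text
9.45 [556.6  45.4  85.2] [1.7992e+02 5.0000e-02 1.5385e+02] [-3.7  0.2 11.9] 0.4 along 286.4 across 479.4
shift [   0.9 -116.9    0. ] y axis [0.441 0.898 0.001]
```

Call:
servo_tool([
  [255,[0,3,0.3],[0,0,0]],
  [255,[0,6,0.2],[0,0,0]],
  [255,[0,8,0],[0,0,0]],
  [255,[0,8,0],[0,0,0]],
  [255,[0,8,0],[0,0,0]],
  [255,[0,8,0],[0,0,0]],
  [255,[0,6,0],[0,0,0]],
  [255,[0,4,0],[0,0,0]],
  [255,[0,3,0],[0,0,0]],
  [255,[0,2,0],[0,0,0]],
])

```text
time_s: 10.45
ee_pos: [581.3, 95.5, 85.2]
ee_rot: [179.9, 0.1, 153.8]
force: [-3.4, 1.3, 13.3]
gripper_width: 0.5
gripper_force: 6.8
```

Call:
servo_tool([
  [255,[0,1,0],[0,0,0]],
  [255,[0,1,0],[0,0,0]],
  [255,[0,1,0],[0,0,0]],
  [255,[0,1,0],[0,0,0]],
  [255,[0,1,0],[0,0,0]],
  [255,[0,1,0],[0,0,0]],
  [255,[0,0,0],[0,0,0]],
  [255,[0,0,0],[0,0,0]],
  [255,[0,0,0],[0,0,0]],
  [255,[0,0,0],[0,0,0]],
])

```text
time_s: 11.45
ee_pos: [583.9, 100.8, 85.2]
ee_rot: [179.9, 0.1, 153.8]
force: [-4.2, 1.6, 12.8]
gripper_width: 0.3
gripper_force: 6.6
```

```bash
python3 goto.py 504.3 -59.2 85
```

```text
11.45 [583.9 100.8  85.2] [1.7988e+02 6.0000e-02 1.5381e+02] [-4.2  1.6 12.8] 0.3 along 348.2 across 479.4
shift [   0.8 -178.7   -0.2] y axis [0.441 0.897 0.002]
```

Near the stop; creep on until the reaction along the rail rises.

Call:
servo_tool([
  [255,[0,1,0],[0,0,0]],
  [255,[0,1,0],[0,0,0]],
  [255,[0,1,0],[0,0,0]],
  [255,[0,1,0],[0,0,0]],
  [255,[0,1,0],[0,0,0]],
  [255,[0,0,0],[0,0,0]],
  [255,[0,0,0],[0,0,0]],
  [255,[0,0,0],[0,0,0]],
  [255,[0,0,0],[0,0,0]],
  [255,[0,0,0],[0,0,0]],
])

```text
time_s: 12.45
ee_pos: [585.6, 104.3, 85.1]
ee_rot: [-180.0, 0.0, 153.8]
force: [-4.7, -1.0, 14.0]
gripper_width: 0.4
gripper_force: 7.0
```

```bash
python3 goto.py 504.3 -59.2 85
```

```text
12.45 [585.6 104.3  85.1] [-1.8000e+02  4.0000e-02  1.5383e+02] [-4.7 -1.  14. ] 0.4 along 352.1 across 479.4
shift [   0.9 -182.6    0.2] y axis [ 0.441  0.898 -0.   ]
```

Call:
servo_tool([
  [255,[0,1,0],[0,0,0]],
  [255,[0,1,0],[0,0,0]],
  [255,[0,1,0],[0,0,0]],
  [255,[0,1,0],[0,0,0]],
  [255,[0,1,0],[0,0,0]],
  [255,[0,0,0],[0,0,0]],
  [255,[0,0,0],[0,0,0]],
  [255,[0,0,0],[0,0,0]],
  [255,[0,0,0],[0,0,0]],
  [255,[0,0,0],[0,0,0]],
])

```text
time_s: 13.45
ee_pos: [586.7, 106.2, 85.1]
ee_rot: [-179.7, 0.0, 153.9]
force: [-5.8, -9.9, 16.5]
gripper_width: 0.5
gripper_force: 8.2
```

```bash
python3 goto.py 504.3 -59.2 85; python3 - <<'E'
from h import *
a=cams.grab_frame("scene"); b=cams.grab_frame("wrist")
A=cv2.resize(a["color"][175:265,265:385],(640,480),interpolation=cv2.INTER_CUBIC)
cv2.imwrite("pics/c3.png",cv2.resize(np.hstack([A,b["color"]]),(800,300))[...,::-1])
E
```

```text
13.45 [586.7 106.2  85.1] [-1.7968e+02  2.0000e-02  1.5392e+02] [-5.8 -9.9 16.5] 0.5 along 354.3 across 479.6
shift [   1.3 -184.8    1.1] y axis [ 0.44   0.898 -0.006]
```

View pics/c3.png

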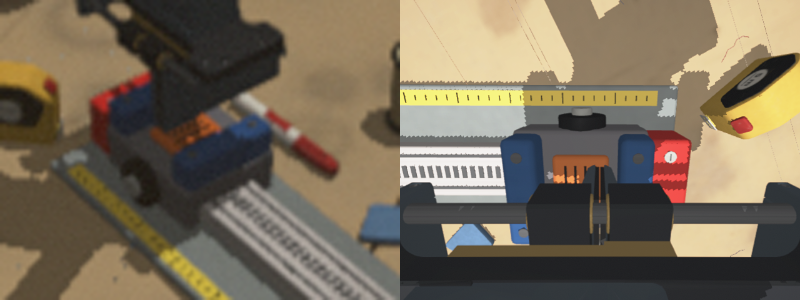

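Call:
servo_tool([
  [255,[0,0,-4],[0,0,0]],
  [255,[0,0,-4],[0,0,0]],
  [255,[0,0,-4],[0,0,0]],
  [255,[0,0,-4],[0,0,0]],
  [255,[0,-5,-5],[0,0,0]],
  [255,[0,-4,-10],[0,0,0]],
  [255,[0,0,-20],[0,0,0]],
  [255,[0,0,-30],[0,0,0]],
  [255,[0,0,-30],[0,0,0]],
  [255,[0,0,0],[0,0,0]],
])

```text
time_s: 14.55
ee_pos: [586.2, 101.2, 199.6]
ee_rot: [179.7, 0.5, 153.8]
force: [0.1, -0.4, -0.6]
gripper_width: 0.3
gripper_force: 0.0
```

Call:
servo_tool([
  [255,[0,-35,0],[0,0,0]],
  [255,[0,-35,0],[0,0,0]],
  [255,[0,-35,0],[0,0,0]],
  [255,[0,-35,0],[0,0,0]],
  [255,[0,-35,0],[0,0,0]],
  [255,[0,-35,0],[0,0,0]],
  [255,[0,0,0],[0,0,0]],
  [255,[0,0,0],[0,0,0]],
  [255,[0,0,0],[0,0,0]],
  [255,[0,0,0],[0,0,0]],
])

```text
time_s: 15.55
ee_pos: [491.6, -86.6, 194.3]
ee_rot: [180.0, -0.0, 153.9]
force: [0.7, 0.7, 0.8]
gripper_width: 0.5
gripper_force: 0.0
```

```bash
python3 goto.py 504.3 -59.2 85; python3 - <<'E'
from h import *
d=np.array([.4414,.8973])
p=cams.grab_frame("top"); v,u=np.mgrid[:480,:640]
W=world(p,np.c_[u.ravel(),v.ravel()]); H=cv2.cvtColor(p["color"],cv2.COLOR_RGB2HSV).reshape(-1,3).astype(int)
n=(abs(W[:,0]-510)<160)&(abs(W[:,1])<215)
o=W[n&(H[:,0]>=4)&(H[:,0]<=16)&(H[:,1]>150)&(H[:,2]>90)&(W[:,2]>60)&(W[:,2]<76)]
b=W[n&(H[:,0]>=100)&(H[:,0]<=125)&(H[:,1]>100)&(W[:,2]>79)&(W[:,2]<90)]
for q in (o,b): print(len(q),q.mean(0).round(1),np.percentile(q[:,:2]@d,[1,50,99]).round(1))
cv2.imwrite("pics/t9.png",p["color"][130:330,200:500][...,::-1])
E
```

```text
15.55 [491.6 -86.6 194.3] [ 1.7998e+02 -1.0000e-02  1.5390e+02] [0.7 0.7 0.8] 0.5 along 139.3 across 479.3
shift [  0.6  30.1 109.3] y axis [0.44  0.898 0.   ]
531 [579.5  94.   70.2] [318.6 339.9 362. ]
901 [578.6  92.7  83.9] [286.7 308.8 392.4]
```

View pics/t9.png

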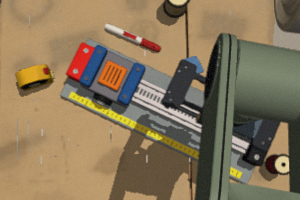

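```bash
python3 -c "
from workcell import ticket
print(ticket.job_done())"
```

```text
the job is handed in; nothing more can be done
None
```

The carriage is parked against the red stop: I held the button down for the whole slide, then let it up. The last top picture shows the button up (70 mm), the arm clear and no loose thing visibly moved. The job is handed in at about 15.6 s; no verdict came back.

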